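# Fit the cable glands into their gland plates

### The job

Three metal cable glands of different sizes stand on the bench among other hardware. Fit each one, thread down, into the gland plate whose hole is made for it (the small gland in the small hole, the medium in the medium, the large in the large), so that it stands upright with its rubber flange flat on the plate. Leave the plain spacer sleeve and the levelling foot where they are.

Things in the scene. Friction and masses are not known exactly. Their poses are not given: they have to be found in the camera images.
- gland_small_mid (a point): Small metal cable gland, loose, upright, 62 mm tall, about 90 g. From below: thread dia 26, 14 long (lowest 4 mm taper to 20); black rubber flange dia 50, 4 thick; hexagon 42 across flats, 8 high; round cap dia 30, 36 high, black dot on top: grip it there. Point: on the axis, half-way up, 17 mm above the flange's underside; cap from -5 to 31 mm above it. z up.
- gland_medium_mid (a point): Medium metal cable gland, loose, upright, 66 mm tall, about 160 g. From below: thread dia 40, 14 long (lowest 4 mm taper to 34); black rubber flange dia 64, 4 thick; hexagon 54 across flats, 12 high; round cap dia 40, 36 high, black dot on top: grip it there. Point: on the axis, half-way up, 19 mm above the flange's underside; cap from -3 to 33 mm above it. z up.
- gland_large_mid (a point): Large metal cable gland, loose, upright, 70 mm tall, about 280 g. From below: thread dia 54, 14 long (lowest 4 mm taper to 48); black rubber flange dia 78, 4 thick; hexagon 68 across flats, 16 high; round cap dia 52, 36 high, black dot on top: grip it there. Point: on the axis, half-way up, 21 mm above the flange's underside; cap from -1 to 35 mm above it. z up.
- hole_small (a point): Gland plate with the small hole: grey folded sheet-metal plate 110 x 110 mm, fixed, top face 28 mm above the bench, hollow beneath; one round through hole of dia 36 mm in its middle, 2 mm chamfer, top sheet 8 mm thick. The three plates differ only in the hole. Point: hole's centre on the top face; x, y along the plate's edges, z up.
- hole_medium (a point): Gland plate with the medium hole: grey folded sheet-metal plate 110 x 110 mm, fixed, top face 28 mm above the bench, hollow beneath; one round through hole of dia 50 mm in its middle, 2 mm chamfer, top sheet 8 mm thick. The three plates differ only in the hole. Point: hole's centre on the top face; x, y along the plate's edges, z up.
- hole_large (a point): Gland plate with the large hole: grey folded sheet-metal plate 110 x 110 mm, fixed, top face 28 mm above the bench, hollow beneath; one round through hole of dia 64 mm in its middle, 2 mm chamfer, top sheet 8 mm thick. The three plates differ only in the hole. Point: hole's centre on the top face; x, y along the plate's edges, z up.
- sleeve: Not a gland: plain metal spacer sleeve standing on end, 44 mm outside, 26 mm bore, 45 mm tall, loose; to be left where it is. Origin at the centre of its underside, z up.
- foot: Not a gland: machine levelling foot, black rubber disc 52 mm in diameter with a hexagon and a thin 12 mm stud pointing up, 56 mm tall overall, loose; to be left where it is. Origin at the centre of its underside, z up.
Not all that is in view belongs to the job. What is shaped like the part that bears gland_small_mid but green is not meant.

How it is judged:
At the end, for the whole second after the job is handed in: Each gland stands in the hole of its own size, its axis within 10 mm of the hole's centre, its flange resting on the plate (height within 4 mm of fully seated), upright within about 7 degrees, at rest and released (horizontal distance between gland_small_mid and hole_small below 0.01 m and z of gland_small_mid in the frame of hole_small between 0.013 and 0.021 m and angle between each of gland_small_mid, gland_medium_mid, gland_large_mid's own z axis and vertical below 0.12 rad and linear speed of each of gland_small, gland_medium, gland_large below 0.02 m/s and horizontal distance between gland_medium_mid and hole_medium below 0.01 m and z of gland_medium_mid in the frame of hole_medium between 0.015 and 0.023 m and horizontal distance between gland_large_mid and hole_large below 0.01 m and z of gland_large_mid in the frame of hole_large between 0.017 and 0.025 m); the robot touches nothing.
It fails at once if the spacer sleeve is moved more than 30 mm from its place or knocked over (distance of sleeve from where it was at the start of the episode above 0.03 m or angle between sleeve's own z axis and vertical above 0.6 rad).
It fails at once if the levelling foot is moved more than 30 mm from its place or knocked over (distance of foot from where it was at the start of the episode above 0.03 m or angle between foot's own z axis and vertical above 0.6 rad).
It also fails if it takes over 96 s, if anything falls off the work surface, if the arm or the gripper's body presses on something with over 40 N, if the wrist force passes 120 N, or if a joint passes its speed limit or range.

### The arm

A 6-joint arm with a two-finger parallel gripper is mounted at the origin on the work surface. World frame = base frame: x ahead of the robot, y to its left, z up, the work surface at z = 0. Lengths are in m, angles in rad, forces in N, time in s.
With the tool pointing down it reaches from about 0.375 to 0.925 m from the base axis. Payload 5.7 kg.
Tool frame: the origin (TCP) lies at the very end of the fingers, on their centre line; the grasp point (between the pads) lies 19 mm behind it; z points along the fingers, y is the direction in which the jaws open and shut (so a half turn about z gives the same grasp; the last joint's range is limited). The gripper opens to 85 mm and grips with 20 to 120 N. Pads are 22 mm wide; open, the fingers measure 114 mm over their backs; the gripper's body (76 mm by 85 mm) begins 54 mm behind the grasp point. The pads swing forward as they close: fully open they stand 13 mm farther back than shut.
Start: joints at [-1.318, 0.359, 1.51, -0, 1.272, -0.115], TCP at [0.216, -0.56, 0.231] pointing down, gripper open.
Joint ranges: [-2.97, 2.97], [-1.01, 2.36], [0.21, 2.38], [-0.96, 4.11], [0.2, 2.71], [-2.98, 2.98]. Speed limits (rad/s): [2.39, 2.39, 3.14, 3.14, 3.14, 3.14].

### API

Orientations are given as [roll, pitch, yaw] about the fixed x, y, z axes, in that order (R = Rz(yaw) Ry(pitch) Rx(roll)).
In Python, from workcell import * gives the robot as it stands. The module is installed in compiled form; this text tells all that it offers.
- The arm moves only by the tool send_rows, never from a script. Its argument "steps" is a list of rows, each an object with "delta_rot": the turn, a rotation vector about the tool's x, y, z in degrees, a list of three; "linear": the shift along the tool's x, y, z in cm, a list of three; "claw": the gripper's target within -1 to 1 (fully open at 1, half-way at 0, shut at -1). In form: [{"delta_rot": [ax, ay, az], "linear": [x, y, z], "claw": claw}, ...]. A call has 1 to 12 rows; each row is the pose to reach, as a shift and turn from the pose commanded when the call began, along the tool's axes at that moment; what a row does not reach only later rows make up. A row lasts 1/12 s, in which the tool goes at most 41.7 mm and 7.16 degrees, less where a joint would pass 70% of its speed; a pose out of reach is approached as far as the arm can. A call with a gripper value outside its range is refused whole. The fingers move at their own pace and stop on an object; "squeeze" is the grip in N (left out, the last holds). Time passes only in rows, so rows that repeat a pose let the fingers close. It gives the time, the measured TCP pose, the force and the opening at its end, in the units of the state.
- read_state(): the state, without advancing time (a new reading comes with each control period).
- get_image(name): name is "scene" or "top" or "wrist"; returns a dict with "pixels" (480x640x3 uint8, red, green, blue), "mtx" (3x3 intrinsics, pixels), "extrinsics" (4x4, takes a point from camera to world coordinates). Camera axes: x right, y up, looking along -z (the intrinsics and any distortion apply to the point x, -y, -z); pixel columns grow to the right and rows downward; lengths in m; the calibration is good to about 2 mm. A picture is of the moment at which its call begins. There is no depth.
- sign_off(): hands the job in, once; it reports no verdict.
The state is a dict: "time": time; "q": joint angles; "joint_velocities": joint speeds; "joint_efforts": joint torques, N m; "tool_pos": TCP position; "tool_rot": TCP orientation; "contact_force": force on the tool from outside, world axes, zero at the start; "torque": the same for the moment, N m; "finger_gap": finger opening in m.
Only numpy, scipy, OpenCV 4.12 (cv2) and the standard library are available. Lean on these libraries where they do the work, as an engineer would, in place of code of your own. Each camera call takes 0.05 s, during which the arm holds its last target.

## Working session

There is one attempt and no reset: what is moved stays moved. The work goes in short steps, Python scripts to look and compute and a tool call to move; the robot and the scene stay as the last step left them, time stands still between calls to the robot, and variables do not carry over. Pictures are saved under pics/ and viewed, and the job is handed in when it is done.

Besides the shell and the picture viewer there is one more tool, called after "Call:" by a JSON object that holds its "fn" and its "kwargs", one argument or row to a line. send_rows: Moves the arm, as the interface text tells. Its arguments: {"type":"object","properties":{"steps":{"type":"array","items":{"type":"object","properties":{"delta_rot":{"type":"array","items":{"type":"number"}},"linear":{"type":"array","items":{"type":"number"}},"claw":{"type":"number"}}}},"squeeze":{"type":"number"}},"required":["steps"]}

```bash
mkdir -p pics; cat > h.py <<'E'
from workcell import *
import numpy as np, cv2
def snap(n,f):
    d=get_image(n); cv2.imwrite(f'pics/{f}.png',d['pixels'][:,:,::-1]); np.savez(f'pics/{f}.npz',**{k:d[k] for k in d}); return d
E
python3 - <<'E'
from h import *
for n in('scene','top','wrist'):
    d=snap(n,n+'0'); print(n,d.keys(),d['mtx'].tolist(),d['extrinsics'].round(4).tolist())
print(read_state())
E
```

```text
scene dict_keys(['pixels', 'mtx', 'extrinsics']) [[458.79194456183467, 0.0, 320.57769953308724], [0.0, 458.79194456183467, 228.91609466150325], [0.0, 0.0, 1.0]] [[-0.0935, -0.5966, 0.797, 1.1574], [0.9956, -0.0634, 0.0693, 0.0422], [0.0092, 0.8, 0.5999, 0.4754], [0.0, 0.0, 0.0, 1.0]]
top dict_keys(['pixels', 'mtx', 'extrinsics']) [[479.45802043382616, 0.0, 315.5684356714136], [0.0, 479.45802043382616, 232.63873900123022], [0.0, 0.0, 1.0]] [[-0.0121, 0.9994, -0.0325, 0.5141], [-0.9998, -0.0117, 0.0128, -0.0067], [0.0125, 0.0327, 0.9994, 1.0797], [0.0, 0.0, 0.0, 1.0]]
wrist dict_keys(['pixels', 'mtx', 'extrinsics']) [[408.1237384411374, 0.0, 316.2839321960225], [0.0, 408.1237384411374, 235.18794505152724], [0.0, 0.0, 1.0]] [[0.3583, 0.8935, 0.2708, 0.2857], [-0.9336, 0.3435, 0.1021, -0.5325], [-0.0018, -0.2894, 0.9572, 0.3729], [0.0, 0.0, 0.0, 1.0]]
{'time': 0.15, 'q': array([-1.31808970e+00,  3.59343410e-01,  1.51118594e+00, -4.30002165e-05,
        1.27249180e+00, -1.15085653e-01]), 'joint_velocities': array([ 0.00062486, -0.00110546, -0.00478503, -0.00193615,  0.00050764,
        0.00182478]), 'joint_efforts': array([ 4.96646971e-04, -5.28025568e+01, -2.78929102e+01, -3.28654860e-04,
        8.32107064e-03, -8.57584041e-06]), 'tool_pos': array([ 0.2155886 , -0.55936951,  0.23064358]), 'tool_rot': array([-3.14016889e+00, -1.23225240e-04,  3.67804856e-01]), 'contact_force': array([-0.58175592,  0.33499331,  0.22595793]), 'torque': array([ 0.05639376, -0.00671072, -0.00085172]), 'finger_gap': 0.08577487715572575}
```

View pics/scene0.png

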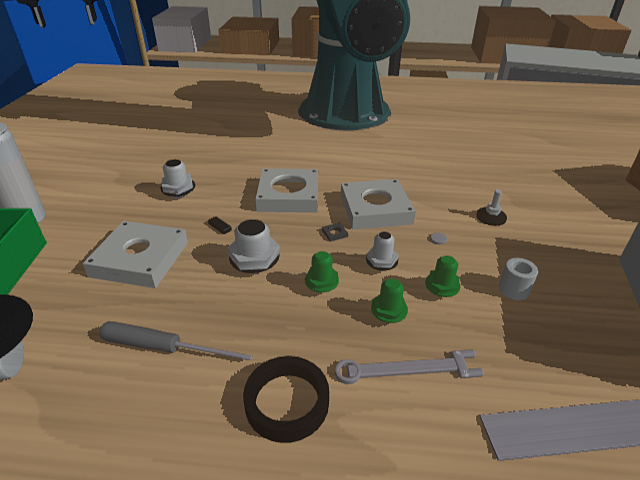

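View pics/top0.png

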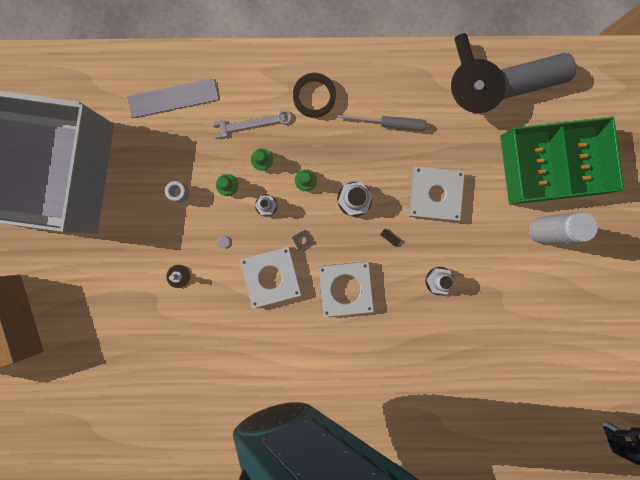

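View pics/wrist0.png

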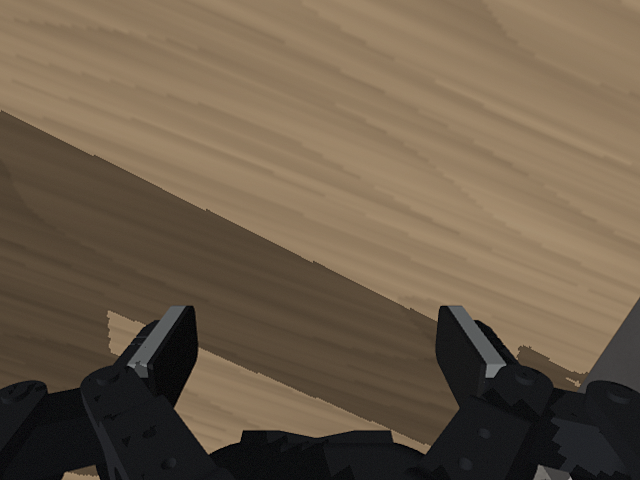

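The top view shows: large gland (355,198), medium (440,281), small (266,205) among the green ones. Holes: (437,193) small, (270,277) medium, (346,289) large. I'll enlarge crops next.

```bash
python3 - <<'E'
import cv2,numpy as np
t=cv2.imread('pics/top0.png'); s=cv2.imread('pics/scene0.png')
def crop(im,u,v,w,h,k):
    c=cv2.resize(im[v:v+h,u:u+w],None,fx=k,fy=k,interpolation=cv2.INTER_CUBIC)
    for x in range(0,w,10):
        cv2.putText(c,str(u+x),(x*k,8),0,.3,(0,0,255),1); c[::4,x*k]=(0,0,255)
    for y in range(0,h,10):
        cv2.putText(c,str(v+y),(0,y*k+4),0,.3,(255,0,0),1); c[y*k,::4]=(255,0,0)
    return c
cv2.imwrite('pics/ta.png',crop(t,235,180,133,100,6))
cv2.imwrite('pics/tb.png',crop(t,340,160,133,100,6))
cv2.imwrite('pics/tc.png',crop(t,235,235,160,100,5))
cv2.imwrite('pics/td.png',crop(t,400,160,80,145,4))
cv2.imwrite('pics/sa.png',crop(s,80,150,200,140,4))
cv2.imwrite('pics/sb.png',crop(s,245,150,190,140,4))
E
```

```text
(no output)
```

View pics/ta.png

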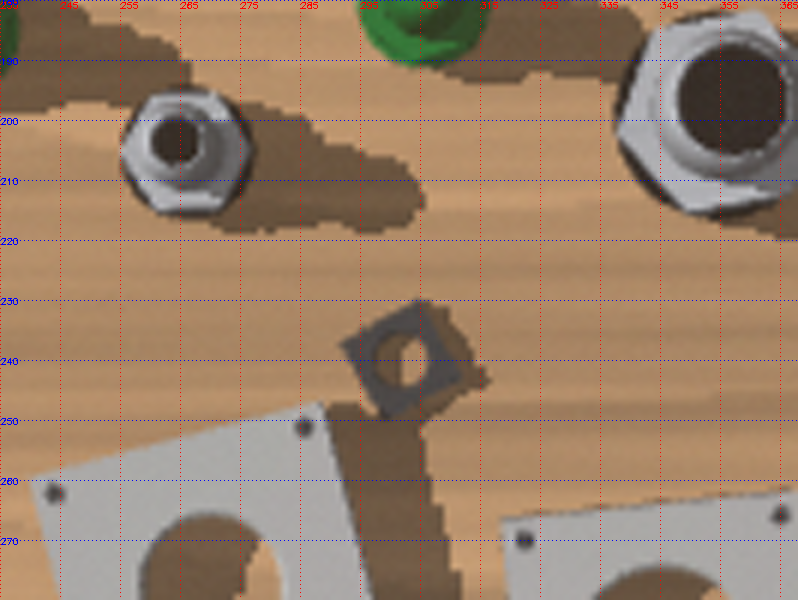

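View pics/tc.png

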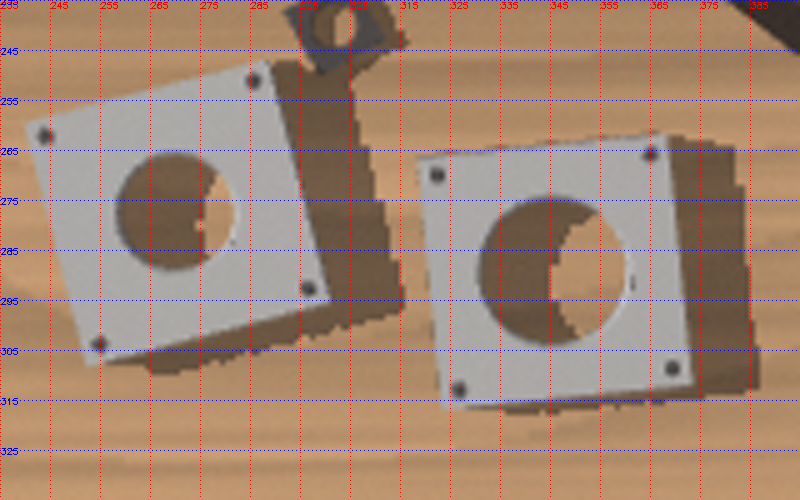

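View pics/td.png

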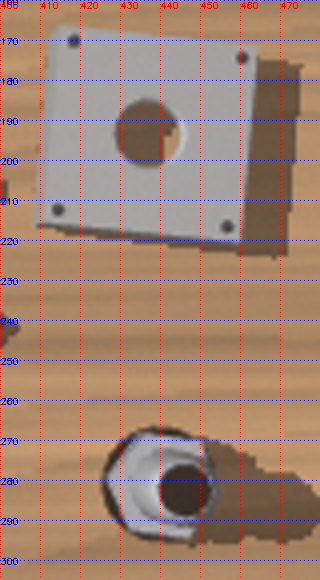

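View pics/sa.png

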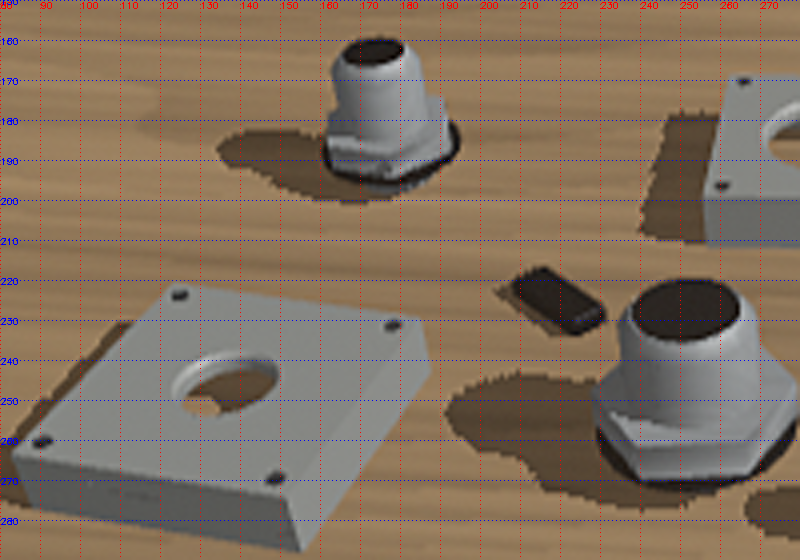

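View pics/sb.png

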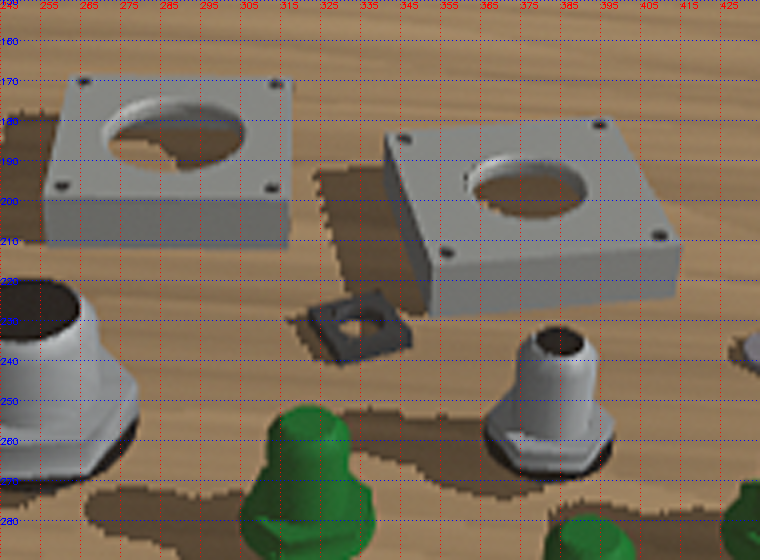

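View pics/tb.png

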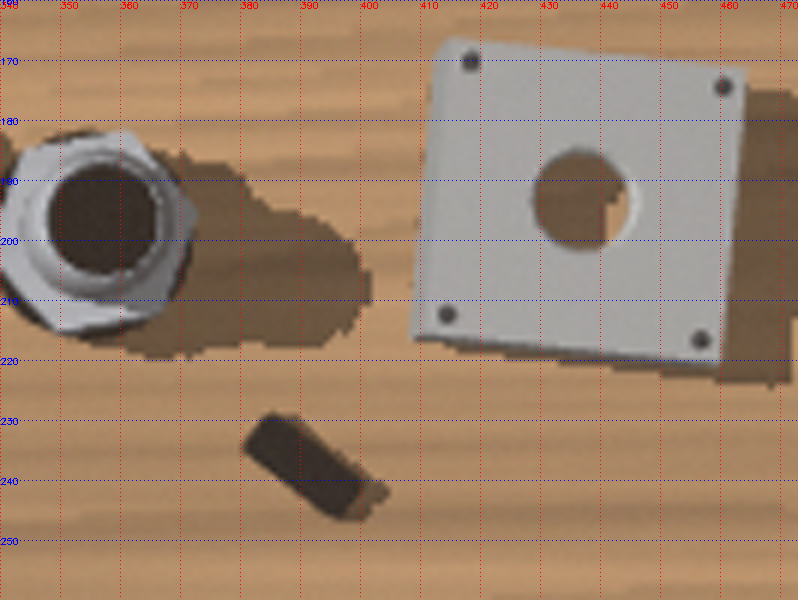

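```bash
cat >> h.py <<'E'
def P(d):
    T=np.linalg.inv(np.asarray(d['extrinsics'])); C=np.diag([1,-1,-1])
    return np.asarray(d['mtx'])@C@T[:3]
def tri(ds,uvs):
    A=[]
    for d,(u,v) in zip(ds,uvs):
        p=P(d); A+= [u*p[2]-p[0], v*p[2]-p[1]]
    A=np.array(A); A/=np.linalg.norm(A[:,:3],axis=1)[:,None]
    x=np.linalg.lstsq(A[:,:3],-A[:,3],rcond=None)[0]
    e=[np.round((q:=P(d)@np.r_[x,1])[:2]/q[2]-uv,1).tolist() for d,uv in zip(ds,uvs)]
    return x,e
def onz(d,uv,z):
    E=np.asarray(d['extrinsics']); r=np.linalg.inv(d['mtx'])@np.r_[uv,1]; r=E[:3,:3]@(r*[1,-1,-1]); o=E[:3,3]
    return o+r*(z-o[2])/r[2]
E
python3 - <<'E'
from h import *
t=np.load('pics/top0.npz'); s=np.load('pics/scene0.npz')
def f(x,y,u0,v0,k): return (u0+(x+.5)/k-.5, v0+(y+.5)/k-.5)
print('gl')
for n,a,b in [('S',f(176,140,235,180,6),f(560,341,245,150,4)),('M',f(185,490,400,160,4),f(373,52,80,150,4)),('L',f(102,218,340,160,6),f(686,310,80,150,4))]:
    x,e=tri([t,s],[a,b]); print(n,x.round(4),e)
H={'M':([(46,136),(253,81),(309,289),(99,345)],(235,235,5),[(660,236),(447,253),(404,139),(600,125)],(245,150,4)),
'L':([(437,175),(650,154),(673,368),(459,390)],(235,235,5),[(272,188),(62,186),(84,82),(276,84)],(245,150,4)),
'S':([(471,61),(723,87),(700,340),(447,315)],(340,160,6),[(276,479),(42,441),(180,295),(393,325)],(80,150,4))}
for n,(A,ka,B,kb) in H.items():
    X=[]
    for a,b in zip(A,B):
        x,e=tri([t,s],[f(*a,*ka),f(*b,*kb)]); X.append(x); print(n,x.round(4),e)
    print(n,'C',np.mean(X,0).round(4), np.mean([onz(t,f(*a,*ka),.028) for a in A],0).round(4))
for n,uv in [('sleeve',(177,190)),('foot',(177,276)),('g1',(227,184)),('g2',(261,159)),('g3',(305,180)),('can',(565,228))]:print(n,onz(t,uv,.05).round(3))
E
```

```text
gl
S [0.6118 0.0897 0.0612] [[-0.2, -0.0], [-0.3, 0.0]]
M [ 0.4389 -0.2941  0.0651] [[-0.1, 0.0], [-0.2, -0.0]]
L [ 0.6237 -0.1075  0.0689] [[-0.0, 0.0], [-0.0, -0.0]]
M [0.4863 0.1382 0.0266] [[-0.3, -0.0], [-0.3, 0.0]]
M [0.5093 0.0469 0.0267] [[-0.0, 0.0], [-0.1, -0.0]]
M [0.418  0.0237 0.0269] [[-0.2, 0.0], [-0.2, -0.0]]
M [0.3949 0.1156 0.0267] [[-0.2, -0.0], [-0.2, 0.0]]
M C [0.4521 0.0811 0.0267] [0.4522 0.0806 0.028 ]
L [ 0.4671 -0.0331  0.0272] [[-0.1, 0.0], [-0.1, -0.0]]
L [ 0.4751 -0.1269  0.0268] [[-0.0, 0.0], [-0.0, -0.0]]
L [ 0.3814 -0.1352  0.0268] [[-0.2, 0.0], [-0.2, -0.0]]
L [ 0.3731 -0.0414  0.0268] [[-0.2, 0.0], [-0.2, -0.0]]
L C [ 0.4242 -0.0842  0.0269] [ 0.4243 -0.0844  0.028 ]
S [ 0.6849 -0.2488  0.0266] [[-0.0, 0.0], [-0.0, -0.0]]
S [ 0.6744 -0.342   0.0273] [[0.1, -0.1], [0.2, 0.0]]
S [ 0.5809 -0.3313  0.0272] [[0.0, -0.0], [0.1, 0.0]]
S [ 0.5911 -0.238   0.0269] [[-0.0, 0.0], [-0.0, -0.0]]
S C [ 0.6328 -0.29    0.027 ] [ 0.6327 -0.2897  0.028 ]
sleeve [0.643 0.277 0.05 ]
foot [0.458 0.277 0.05 ]
g1 [0.654 0.169 0.05 ]
g2 [0.708 0.096 0.05 ]
g3 [0.661 0.001 0.05 ]
can [ 0.551 -0.56   0.05 ]
```

Triangulated heights agree with the text to about 1 mm: gland tops 61, 65 and 69 mm, plate tops 27 mm. I'll set yaw to 0 so the tool axes line up with the world, and go over the medium gland.

Call:
{"fn": "send_rows", "kwargs": {
  "steps": [
    {"delta_rot": [0, 0, 7], "linear": [3.0, -1.7, 1.0], "claw": 0.5},
    {"delta_rot": [0, 0, 14], "linear": [6.0, -3.4, 2.0], "claw": 0.5},
    {"delta_rot": [0, 0, 21.07], "linear": [9.0, -5.0, 3.0], "claw": 0.5},
    {"delta_rot": [0, 0, 21.07], "linear": [12.0, -6.6, 4.0], "claw": 0.5},
    {"delta_rot": [0, 0, 21.07], "linear": [15.5, -8.5, 5.0], "claw": 0.5},
    {"delta_rot": [0, 0, 21.07], "linear": [19.0, -10.4, 6.0], "claw": 0.5},
    {"delta_rot": [0, 0, 21.07], "linear": [22.0, -12.1, 7.0], "claw": 0.5},
    {"delta_rot": [0, 0, 21.07], "linear": [25.0, -13.8, 8.0], "claw": 0.5},
    {"delta_rot": [0, 0, 21.07], "linear": [28.0, -15.4, 9.0], "claw": 0.5},
    {"delta_rot": [0, 0, 21.07], "linear": [30.38, -16.72, 10.06], "claw": 0.5},
    {"delta_rot": [0, 0, 21.07], "linear": [30.38, -16.72, 10.06], "claw": 0.5},
    {"delta_rot": [0, 0, 21.07], "linear": [30.38, -16.72, 10.06], "claw": 0.5}
  ]
}}

```text
time: 1.15
tool_pos: [0.4393, -0.293, 0.1299]
tool_rot: [-3.14, 0.002, 0.003]
contact_force: [-1.0, -0.9, 0.5]
finger_gap: 0.064
```

```bash
python3 - <<'E'
from h import *
d=snap('wrist','w1'); print(read_state()['tool_pos'],read_state()['tool_rot'])
p=P(d)@np.r_[.4389,-.2941,.066,1]; print(p[:2]/p[2])
E
```

```text
[ 0.43906908 -0.29425529  0.13045368] [-3.14134141e+00  7.82933825e-04  1.76032564e-03]
[319.71539531 258.1118955 ]
```

View pics/w1.png

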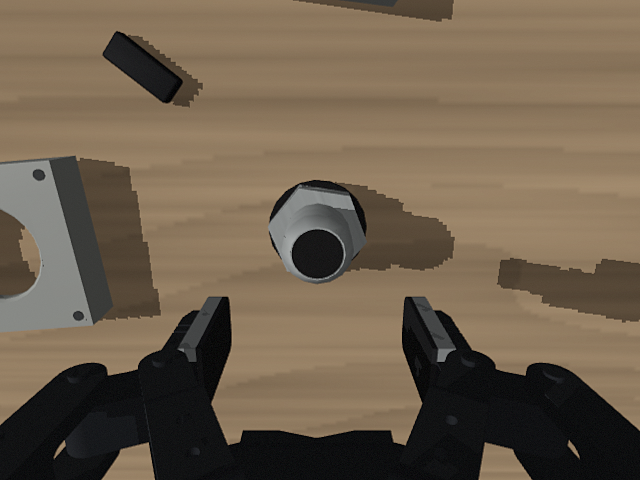

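The dot is at (318,254), against a prediction of (320,258), so they agree to about 1 mm. Descending and gripping.

Call:
{"fn": "send_rows", "kwargs": {
  "steps": [
    {"linear": [0, 0, 3], "delta_rot": [0, 0, 0], "claw": 0.5},
    {"linear": [0, 0, 6], "delta_rot": [0, 0, 0], "claw": 0.5},
    {"linear": [0, 0, 8], "delta_rot": [0, 0, 0], "claw": 0.5},
    {"linear": [0, 0, 9.4], "delta_rot": [0, 0, 0], "claw": 0.5},
    {"linear": [0, 0, 9.4], "delta_rot": [0, 0, 0], "claw": 0.5},
    {"linear": [0, 0, 9.4], "delta_rot": [0, 0, 0], "claw": 0.5},
    {"linear": [0, 0, 9.4], "delta_rot": [0, 0, 0], "claw": -1},
    {"linear": [0, 0, 9.4], "delta_rot": [0, 0, 0], "claw": -1},
    {"linear": [0, 0, 9.4], "delta_rot": [0, 0, 0], "claw": -1},
    {"linear": [0, 0, 9.4], "delta_rot": [0, 0, 0], "claw": -1},
    {"linear": [0, 0, 9.4], "delta_rot": [0, 0, 0], "claw": -1},
    {"linear": [0, 0, 9.4], "delta_rot": [0, 0, 0], "claw": -1}
  ],
  "squeeze": 50
}}

```text
time: 2.2
tool_pos: [0.44, -0.2956, 0.0383]
tool_rot: [3.139, -0.002, 0.0]
contact_force: [-1.4, 0.1, 6.7]
finger_gap: 0.0384
```

```bash
python3 - <<'E'
from h import *
d=snap('wrist','w2'); s=read_state();print(s['tool_pos'],s['tool_rot'],s['contact_force'],s['finger_gap'])
E
```

```text
[ 0.43994513 -0.29558668  0.03825683] [ 3.13939888e+00 -2.07326675e-03  3.49373717e-04] [-0.99951409  0.11537942  6.42436322] 0.03853035595247855
```

View pics/w2.png

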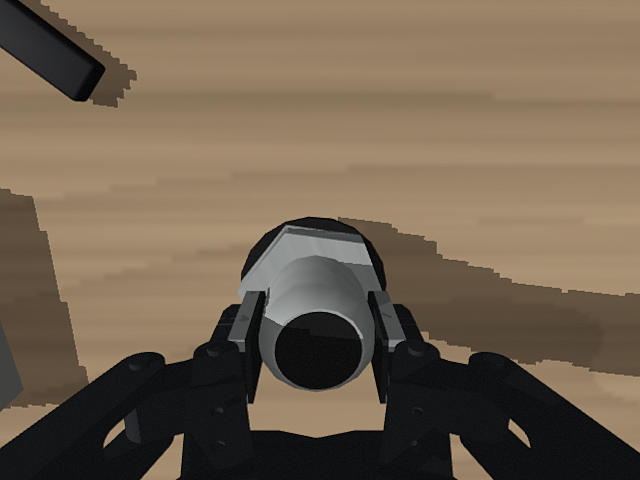

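Call:
{"fn": "send_rows", "kwargs": {
  "steps": [
    {"linear": [0, 0, -3], "delta_rot": [0, 0, 0], "claw": -1},
    {"linear": [0, 0, -6], "delta_rot": [0, 0, 0], "claw": -1},
    {"linear": [0, 0, -9], "delta_rot": [0, 0, 0], "claw": -1},
    {"linear": [0.1, -4, -9], "delta_rot": [0, 0, 0], "claw": -1},
    {"linear": [0.3, -8, -9], "delta_rot": [0, 0, 0], "claw": -1},
    {"linear": [0.5, -12, -9], "delta_rot": [0, 0, 0], "claw": -1},
    {"linear": [0.7, -16, -9], "delta_rot": [0, 0, 0], "claw": -1},
    {"linear": [0.9, -20, -9], "delta_rot": [0, 0, 0], "claw": -1},
    {"linear": [1.1, -24, -9], "delta_rot": [0, 0, 0], "claw": -1},
    {"linear": [1.3, -28, -9], "delta_rot": [0, 0, 0], "claw": -1},
    {"linear": [1.35, -32, -9], "delta_rot": [0, 0, 0], "claw": -1},
    {"linear": [1.35, -36, -9], "delta_rot": [0, 0, 0], "claw": -1}
  ]
}}

```text
time: 3.25
tool_pos: [0.4525, 0.0673, 0.1274]
tool_rot: [-3.142, -0.001, -0.0]
contact_force: [1.6, 0.1, -2.5]
finger_gap: 0.0386
```

Call:
{"fn": "send_rows", "kwargs": {
  "steps": [
    {"linear": [0, -1.6, 0], "delta_rot": [0, 0, 0], "claw": -1},
    {"linear": [0, -1.6, 0], "delta_rot": [0, 0, 0], "claw": -1},
    {"linear": [0, -1.6, 0], "delta_rot": [0, 0, 0], "claw": -1},
    {"linear": [0, -1.6, 0], "delta_rot": [0, 0, 0], "claw": -1}
  ]
}}

```text
time: 3.58
tool_pos: [0.4526, 0.0808, 0.127]
tool_rot: [3.141, -0.001, 0.001]
contact_force: [0.3, 0.5, -1.8]
finger_gap: 0.0382
```

```bash
python3 - <<'E'
from h import *
d=snap('wrist','w3');d=snap('scene','s3'); s=read_state();print(s['tool_pos'],s['tool_rot'],s['contact_force'],s['finger_gap'])
im=cv2.imread('pics/s3.png')[80:240,250:450]; cv2.imwrite('pics/s3c.png',cv2.resize(im,None,fx=4,fy=3.75,interpolation=2))
E
```

```text
[0.45268076 0.08026701 0.12685171] [ 3.14136375e+00 -1.79350381e-04 -1.38145495e-03] [-0.44116611  0.48249622 -1.01608007] 0.03840984444162307
```

View pics/w3.png

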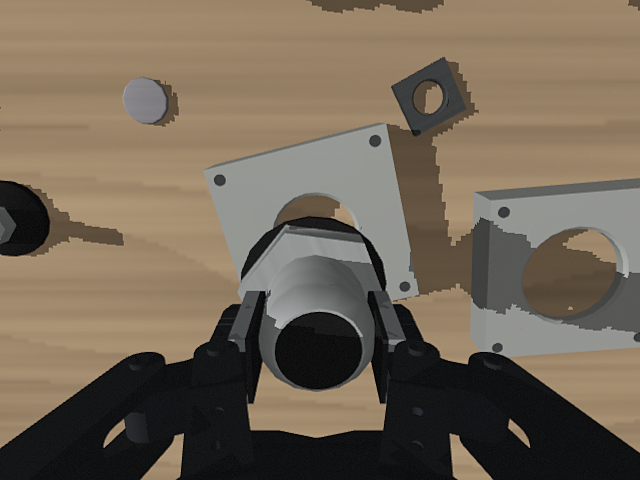

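View pics/s3.png

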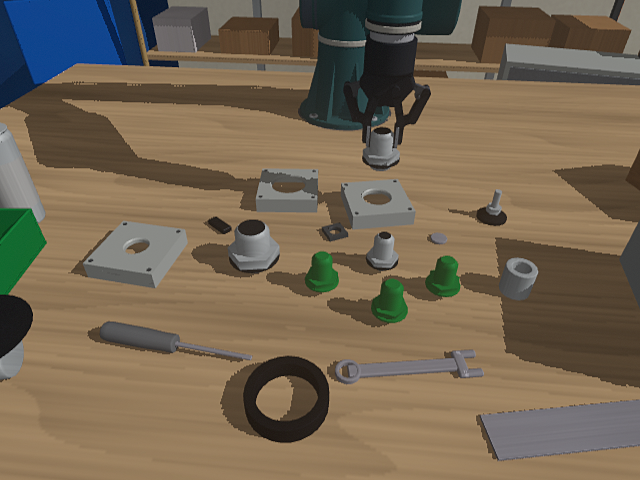

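The gland hangs upright and unchanged in the fingers, above its hole. Lowering it to about 1 mm above seated.

Call:
{"fn": "send_rows", "kwargs": {
  "steps": [
    {"linear": [0, 0, 2.5], "delta_rot": [0, 0, 0], "claw": -1},
    {"linear": [0, 0, 4.5], "delta_rot": [0, 0, 0], "claw": -1},
    {"linear": [0, 0, 5.5], "delta_rot": [0, 0, 0], "claw": -1},
    {"linear": [0, 0, 6.3], "delta_rot": [0, 0, 0], "claw": -1},
    {"linear": [0, 0, 7.0], "delta_rot": [0, 0, 0], "claw": -1},
    {"linear": [0, 0, 7.35], "delta_rot": [0, 0, 0], "claw": -1},
    {"linear": [0, 0, 7.35], "delta_rot": [0, 0, 0], "claw": -1},
    {"linear": [0, 0, 7.35], "delta_rot": [0, 0, 0], "claw": -1}
  ]
}}

```text
time: 4.35
tool_pos: [0.4531, 0.0811, 0.0535]
tool_rot: [-3.142, -0.001, -0.0]
contact_force: [-1.0, -0.4, -0.8]
finger_gap: 0.0382
```

```bash
python3 - <<'E'
from h import *
d=snap('wrist','w4');d=snap('scene','s4'); s=read_state();print(s['tool_pos'],s['tool_rot'],s['contact_force'],s['finger_gap'])
im=cv2.imread('pics/s4.png')[100:240,250:450]; cv2.imwrite('pics/s4c.png',cv2.resize(im,None,fx=4,fy=4,interpolation=2))
E
```

```text
[0.45306928 0.08133666 0.05360026] [-3.14141978e+00 -1.01237157e-03 -1.98571234e-04] [ 0.14254724 -0.04044707 -1.77873045] 0.038511400002999026
```

View pics/s4c.png

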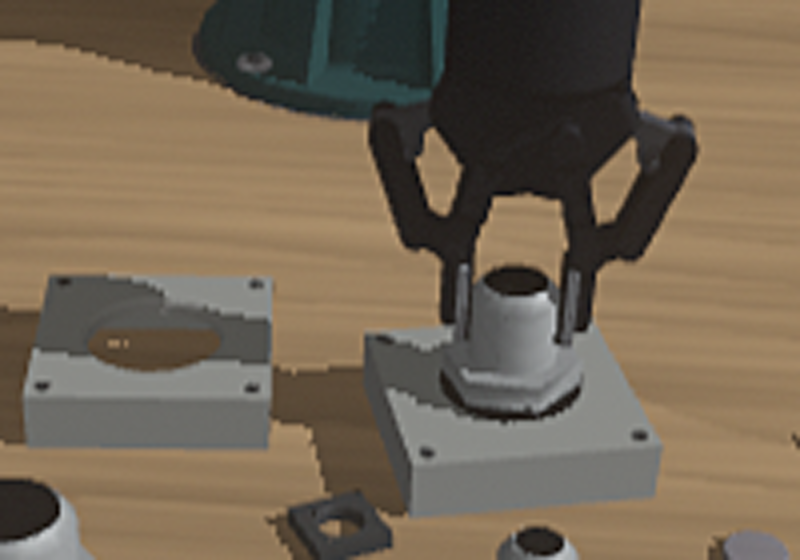

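Gland in the hole, flange all but on the plate. Release, rise, and go to the small gland.

Call:
{"fn": "send_rows", "kwargs": {
  "steps": [
    {"linear": [0, 0, 0], "delta_rot": [0, 0, 0], "claw": 0.3},
    {"linear": [0, 0, 0], "delta_rot": [0, 0, 0], "claw": 0.3},
    {"linear": [0, 0, 0], "delta_rot": [0, 0, 0], "claw": 0.3},
    {"linear": [0, 0, 0], "delta_rot": [0, 0, 0], "claw": 0.3},
    {"linear": [0, 0, -3], "delta_rot": [0, 0, 0], "claw": 0.3},
    {"linear": [0, 0, -6], "delta_rot": [0, 0, 0], "claw": 0.3},
    {"linear": [0, 0, -8], "delta_rot": [0, 0, 0], "claw": 0.3},
    {"linear": [4, -0.2, -8], "delta_rot": [0, 0, 0], "claw": 0.3},
    {"linear": [8, -0.4, -8], "delta_rot": [0, 0, 0], "claw": 0.3},
    {"linear": [12, -0.6, -8], "delta_rot": [0, 0, 0], "claw": 0.3},
    {"linear": [15.9, -0.85, -8], "delta_rot": [0, 0, 0], "claw": 0.3},
    {"linear": [15.9, -0.85, -8], "delta_rot": [0, 0, 0], "claw": 0.3}
  ]
}}

```text
time: 5.45
tool_pos: [0.6206, 0.0901, 0.1341]
tool_rot: [-3.141, -0.01, -0.0]
contact_force: [2.0, 0.6, 0.1]
finger_gap: 0.0557
```

```bash
python3 - <<'E'
from h import *
d=snap('wrist','w5');snap('scene','s5'); s=read_state();print(s['tool_pos'],s['tool_rot'],s['contact_force'],s['finger_gap'])
p=P(d)@np.r_[.6118,.0897,.062,1]; print(p[:2]/p[2])
im=cv2.imread('pics/s5.png')[120:300,250:500]; cv2.imwrite('pics/s5c.png',cv2.resize(im,None,fx=3,fy=3,interpolation=2))
E
```

```text
[0.6126893  0.08991754 0.13278651] [-3.14149192e+00 -9.14331022e-05 -3.28846527e-05] [-0.27330622  0.64049094  0.28819147] 0.05538677418134275
[318.12190879 268.75109828]
```

View pics/w5.png

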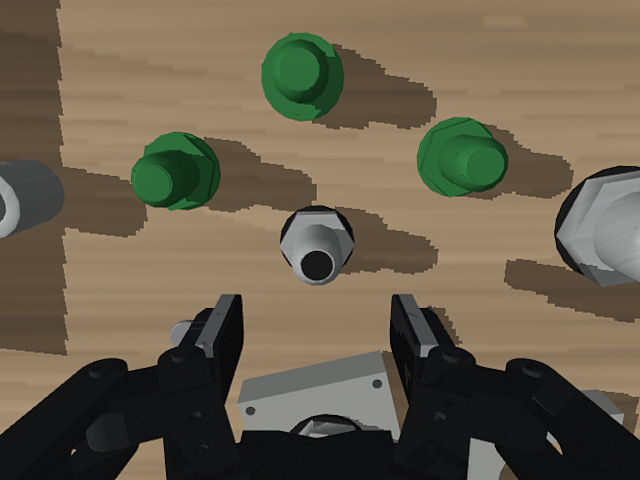

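View pics/s5c.png

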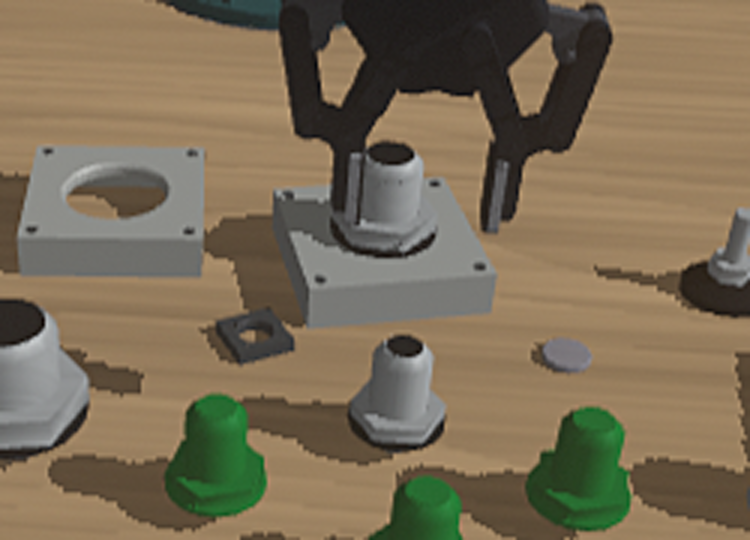

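Call:
{"fn": "send_rows", "kwargs": {
  "steps": [
    {"linear": [0, 0, 3], "delta_rot": [0, 0, 0], "claw": 0.3},
    {"linear": [0, 0, 6], "delta_rot": [0, 0, 0], "claw": 0.3},
    {"linear": [0, 0, 8.5], "delta_rot": [0, 0, 0], "claw": 0.3},
    {"linear": [0, 0, 9.8], "delta_rot": [0, 0, 0], "claw": 0.3},
    {"linear": [0, 0, 9.8], "delta_rot": [0, 0, 0], "claw": 0.3},
    {"linear": [0, 0, 9.8], "delta_rot": [0, 0, 0], "claw": 0.3},
    {"linear": [0, 0, 9.8], "delta_rot": [0, 0, 0], "claw": -1},
    {"linear": [0, 0, 9.8], "delta_rot": [0, 0, 0], "claw": -1},
    {"linear": [0, 0, 9.8], "delta_rot": [0, 0, 0], "claw": -1},
    {"linear": [0, 0, 9.8], "delta_rot": [0, 0, 0], "claw": -1},
    {"linear": [0, 0, 9.8], "delta_rot": [0, 0, 0], "claw": -1},
    {"linear": [0, 0, 9.8], "delta_rot": [0, 0, 0], "claw": -1}
  ]
}}

```text
time: 6.55
tool_pos: [0.6126, 0.0899, 0.0371]
tool_rot: [-3.141, -0.003, 0.0]
contact_force: [-0.7, -1.3, 6.3]
finger_gap: 0.0285
```

```bash
python3 - <<'E'
from h import *
d=snap('wrist','w6'); s=read_state();print(s['tool_pos'],s['tool_rot'],s['contact_force'],s['finger_gap'])
E
```

```text
[0.61253277 0.08992277 0.03709282] [-3.14149462e+00 -2.51041977e-03  9.71315985e-05] [-1.27371979 -0.43423124  6.57843579] 0.028096539570457348
```

View pics/w6.png

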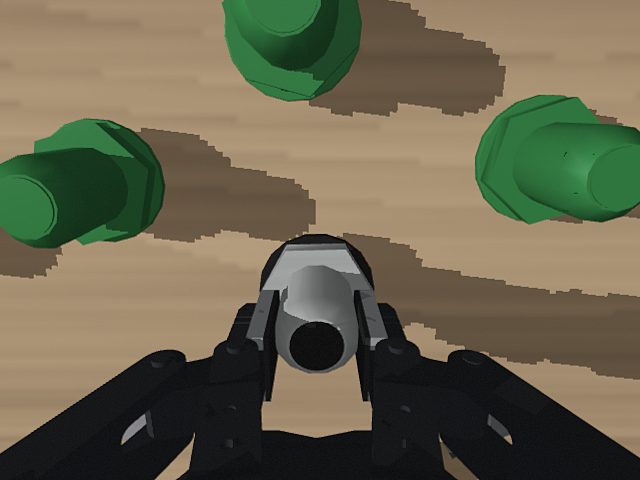

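Gripped (gap 28 mm). Lifting high enough to clear the large gland, then over to the small hole.

Call:
{"fn": "send_rows", "kwargs": {
  "steps": [
    {"linear": [0, 0, -3], "delta_rot": [0, 0, 0], "claw": -1},
    {"linear": [0, 0, -6], "delta_rot": [0, 0, 0], "claw": -1},
    {"linear": [0, 0, -9], "delta_rot": [0, 0, 0], "claw": -1},
    {"linear": [0, 1, -11], "delta_rot": [0, 0, 0], "claw": -1},
    {"linear": [0.3, 5, -11], "delta_rot": [0, 0, 0], "claw": -1},
    {"linear": [0.5, 9, -11], "delta_rot": [0, 0, 0], "claw": -1},
    {"linear": [0.7, 13, -11], "delta_rot": [0, 0, 0], "claw": -1},
    {"linear": [0.9, 17, -11], "delta_rot": [0, 0, 0], "claw": -1},
    {"linear": [1.1, 21, -11], "delta_rot": [0, 0, 0], "claw": -1},
    {"linear": [1.4, 25, -11], "delta_rot": [0, 0, 0], "claw": -1},
    {"linear": [1.7, 29, -11], "delta_rot": [0, 0, 0], "claw": -1},
    {"linear": [2.0, 33, -11], "delta_rot": [0, 0, 0], "claw": -1}
  ]
}}

```text
time: 7.6
tool_pos: [0.6314, -0.2421, 0.146]
tool_rot: [3.141, -0.001, -0.0]
contact_force: [0.6, 0.5, -0.9]
finger_gap: 0.0282
```

Call:
{"fn": "send_rows", "kwargs": {
  "steps": [
    {"linear": [0, 3, 0], "delta_rot": [0, 0, 0], "claw": -1},
    {"linear": [0, 5, 0], "delta_rot": [0, 0, 0], "claw": -1},
    {"linear": [0, 5, 0], "delta_rot": [0, 0, 0], "claw": -1},
    {"linear": [0, 5, 0], "delta_rot": [0, 0, 0], "claw": -1},
    {"linear": [0, 5, 0], "delta_rot": [0, 0, 0], "claw": -1}
  ]
}}

```text
time: 8.02
tool_pos: [0.6313, -0.2893, 0.1454]
tool_rot: [-3.141, 0.0, -0.0]
contact_force: [-0.3, 0.3, -1.3]
finger_gap: 0.0278
```

```bash
python3 - <<'E'
from h import *
d=snap('wrist','w7');snap('scene','s7'); s=read_state();print(s['tool_pos'],s['tool_rot'],s['contact_force'],s['finger_gap'])
E
```

```text
[ 0.63150136 -0.28854082  0.14535574] [-3.14087291e+00  2.75141460e-04  1.27161304e-03] [ 0.05209627 -0.04544597 -1.33043183] 0.028150318478007013
```

View pics/s7.png

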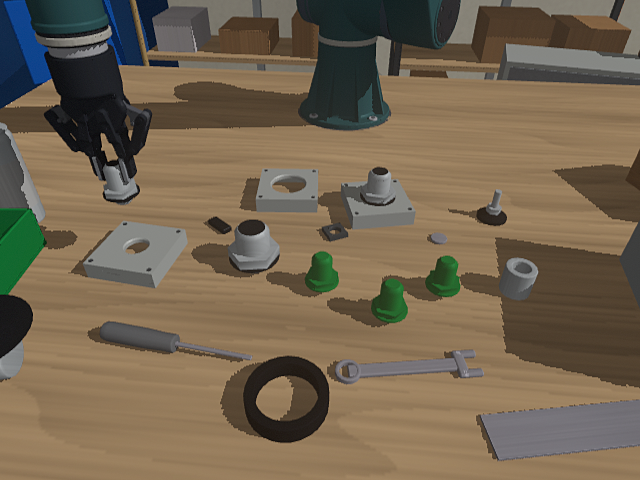

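Call:
{"fn": "send_rows", "kwargs": {
  "steps": [
    {"linear": [0.15, 0.12, 2.5], "delta_rot": [0, 0, 0], "claw": -1},
    {"linear": [0.15, 0.12, 5], "delta_rot": [0, 0, 0], "claw": -1},
    {"linear": [0.15, 0.12, 6.5], "delta_rot": [0, 0, 0], "claw": -1},
    {"linear": [0.15, 0.12, 7.5], "delta_rot": [0, 0, 0], "claw": -1},
    {"linear": [0.15, 0.12, 8.3], "delta_rot": [0, 0, 0], "claw": -1},
    {"linear": [0.15, 0.12, 9], "delta_rot": [0, 0, 0], "claw": -1},
    {"linear": [0.15, 0.12, 9.3], "delta_rot": [0, 0, 0], "claw": -1},
    {"linear": [0.15, 0.12, 9.3], "delta_rot": [0, 0, 0], "claw": -1},
    {"linear": [0.15, 0.12, 9.3], "delta_rot": [0, 0, 0], "claw": -1}
  ]
}}

```text
time: 8.87
tool_pos: [0.6336, -0.2914, 0.0528]
tool_rot: [3.141, -0.001, 0.0]
contact_force: [0.3, -0.2, -1.4]
finger_gap: 0.028
```

```bash
python3 - <<'E'
from h import *
d=snap('wrist','w8');snap('scene','s8'); s=read_state();print(s['tool_pos'],s['tool_rot'],s['contact_force'],s['finger_gap'])
im=cv2.imread('pics/s8.png')[150:300,60:260]; cv2.imwrite('pics/s8c.png',cv2.resize(im,None,fx=4,fy=4,interpolation=2))
E
```

```text
[ 0.63370328 -0.29163799  0.05315952] [ 3.14089531e+00 -1.40054848e-03  1.29687317e-05] [ 0.3183945   0.22127375 -1.53694052] 0.02844753744305222
```

View pics/s8c.png

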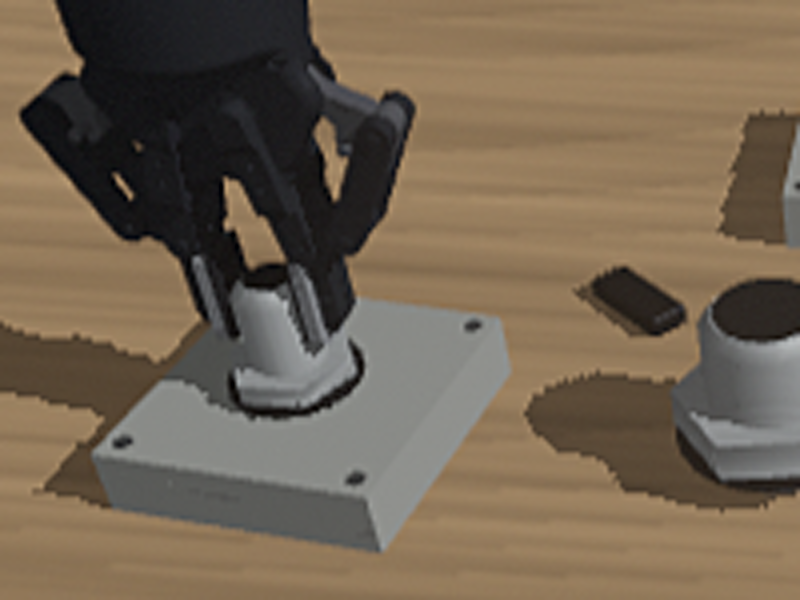

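Seated. Release, rise, and go to the large gland with the jaws wider open.

Call:
{"fn": "send_rows", "kwargs": {
  "steps": [
    {"linear": [0, 0, 0], "delta_rot": [0, 0, 0], "claw": 0.4},
    {"linear": [0, 0, 0], "delta_rot": [0, 0, 0], "claw": 0.4},
    {"linear": [0, 0, 0], "delta_rot": [0, 0, 0], "claw": 0.4},
    {"linear": [0, 0, 0], "delta_rot": [0, 0, 0], "claw": 0.4},
    {"linear": [0, 0, -3], "delta_rot": [0, 0, 0], "claw": 0.4},
    {"linear": [0, 0, -6], "delta_rot": [0, 0, 0], "claw": 0.4},
    {"linear": [0, 0, -9], "delta_rot": [0, 0, 0], "claw": 0.9},
    {"linear": [-0.2, -4, -9], "delta_rot": [0, 0, 0], "claw": 0.9},
    {"linear": [-0.5, -8, -9], "delta_rot": [0, 0, 0], "claw": 0.9},
    {"linear": [-0.8, -12, -9], "delta_rot": [0, 0, 0], "claw": 0.9},
    {"linear": [-0.97, -16, -9], "delta_rot": [0, 0, 0], "claw": 0.9},
    {"linear": [-0.97, -18.4, -9], "delta_rot": [0, 0, 0], "claw": 0.9}
  ]
}}

```text
time: 9.97
tool_pos: [0.6222, -0.1034, 0.1424]
tool_rot: [-3.14, 0.001, 0.001]
contact_force: [-0.0, -0.2, -0.1]
finger_gap: 0.0816
```

Call:
{"fn": "send_rows", "kwargs": {
  "steps": [
    {"linear": [0, 0, 0], "delta_rot": [0, 0, 0], "claw": 0.9},
    {"linear": [0, 0, 0], "delta_rot": [0, 0, 0], "claw": 0.9},
    {"linear": [0, 0, 0], "delta_rot": [0, 0, 0], "claw": 0.9}
  ]
}}

```text
time: 10.22
tool_pos: [0.6237, -0.1078, 0.1424]
tool_rot: [3.141, -0.001, 0.001]
contact_force: [0.0, 0.0, 0.5]
finger_gap: 0.0814
```

```bash
python3 - <<'E'
from h import *
d=snap('wrist','w9');snap('scene','s9'); s=read_state();print(s['tool_pos'],s['tool_rot'],s['contact_force'],s['finger_gap'])
p=P(d)@np.r_[.6237,-.1075,.07,1]; print(p[:2]/p[2])
im=cv2.imread('pics/s9.png')[150:300,60:260]; cv2.imwrite('pics/s9c.png',cv2.resize(im,None,fx=4,fy=4,interpolation=2))
E
```

```text
[ 0.62368586 -0.10858633  0.14228885] [ 3.14117007e+00 -4.28948135e-04 -1.02683775e-03] [-1.08953653  0.39715585 -0.51745741] 0.08113817568203505
[316.9091686  252.57715547]
```

View pics/w9.png

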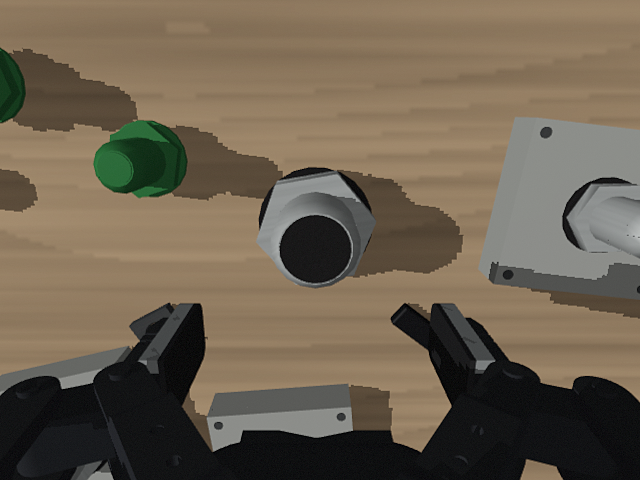

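View pics/s9c.png

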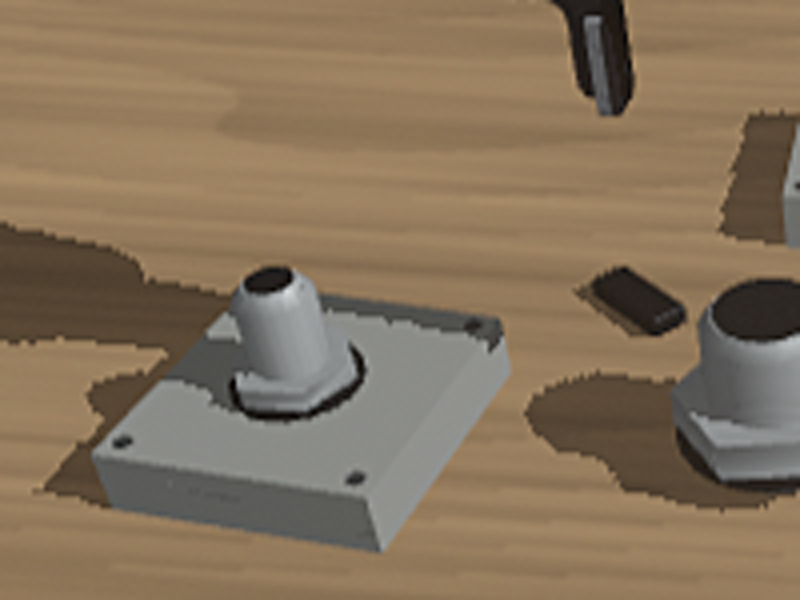

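Call:
{"fn": "send_rows", "kwargs": {
  "steps": [
    {"linear": [0.05, -0.05, 3], "delta_rot": [0, 0, 0], "claw": 0.9},
    {"linear": [0.05, -0.05, 6], "delta_rot": [0, 0, 0], "claw": 0.9},
    {"linear": [0.05, -0.05, 8.5], "delta_rot": [0, 0, 0], "claw": 0.9},
    {"linear": [0.05, -0.05, 10], "delta_rot": [0, 0, 0], "claw": 0.9},
    {"linear": [0.05, -0.05, 10], "delta_rot": [0, 0, 0], "claw": 0.9},
    {"linear": [0.05, -0.05, 10], "delta_rot": [0, 0, 0], "claw": 0.9},
    {"linear": [0.05, -0.05, 10], "delta_rot": [0, 0, 0], "claw": -1},
    {"linear": [0.05, -0.05, 10], "delta_rot": [0, 0, 0], "claw": -1},
    {"linear": [0.05, -0.05, 10], "delta_rot": [0, 0, 0], "claw": -1},
    {"linear": [0.05, -0.05, 10], "delta_rot": [0, 0, 0], "claw": -1},
    {"linear": [0.05, -0.05, 10], "delta_rot": [0, 0, 0], "claw": -1},
    {"linear": [0.05, -0.05, 10], "delta_rot": [0, 0, 0], "claw": -1}
  ],
  "squeeze": 65
}}

```text
time: 11.32
tool_pos: [0.6254, -0.1072, 0.0442]
tool_rot: [3.141, -0.004, 0.0]
contact_force: [-0.5, -0.1, 6.1]
finger_gap: 0.0498
```

```bash
python3 - <<'E'
from h import *
d=snap('wrist','w10'); s=read_state();print(s['tool_pos'],s['tool_rot'],s['contact_force'],s['finger_gap'])
E
```

```text
[ 0.62544397 -0.10722177  0.04420439] [ 3.14048629e+00 -3.55550163e-03  2.54675514e-04] [-0.31420196  0.42879246  7.25307769] 0.04970617573347858
```

View pics/w10.png

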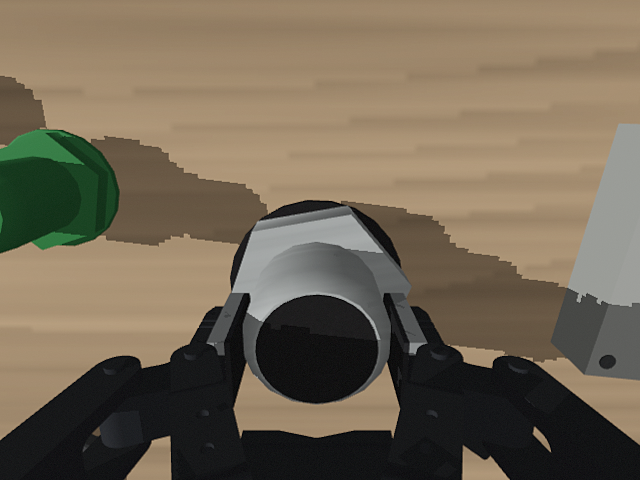

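Call:
{"fn": "send_rows", "kwargs": {
  "steps": [
    {"linear": [0, 0, -2], "delta_rot": [0, 0, 0], "claw": -1},
    {"linear": [0, 0, -4], "delta_rot": [0, 0, 0], "claw": -1},
    {"linear": [0, 0, -6], "delta_rot": [0, 0, 0], "claw": -1},
    {"linear": [-1, 0, -8], "delta_rot": [0, 0, 0], "claw": -1},
    {"linear": [-4, -0.5, -8], "delta_rot": [0, 0, 0], "claw": -1},
    {"linear": [-7, -1, -8], "delta_rot": [0, 0, 0], "claw": -1},
    {"linear": [-10, -1.5, -8], "delta_rot": [0, 0, 0], "claw": -1},
    {"linear": [-13, -2, -8], "delta_rot": [0, 0, 0], "claw": -1},
    {"linear": [-16, -2.3, -8], "delta_rot": [0, 0, 0], "claw": -1},
    {"linear": [-18.5, -2.3, -8], "delta_rot": [0, 0, 0], "claw": -1},
    {"linear": [-20, -2.3, -8], "delta_rot": [0, 0, 0], "claw": -1},
    {"linear": [-20, -2.3, -8], "delta_rot": [0, 0, 0], "claw": -1}
  ]
}}

```text
time: 12.37
tool_pos: [0.4189, -0.0825, 0.122]
tool_rot: [-3.14, 0.005, -0.0]
contact_force: [-0.4, 0.9, -2.4]
finger_gap: 0.0495
```

```bash
python3 - <<'E'
from h import *
d=snap('wrist','w11');snap('scene','s11'); s=read_state();print(s['tool_pos'],s['tool_rot'],s['contact_force'],s['finger_gap'])
E
```

```text
[ 0.42411012 -0.08389781  0.12275918] [ 3.14122803e+00 -1.48310804e-03 -3.80145073e-04] [ 0.65867959 -0.10447606 -1.24675468] 0.04951793483337139
```

View pics/s11.png

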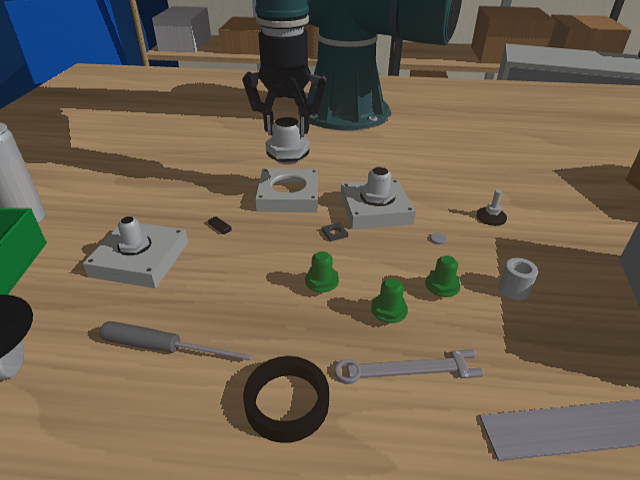

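View pics/w11.png

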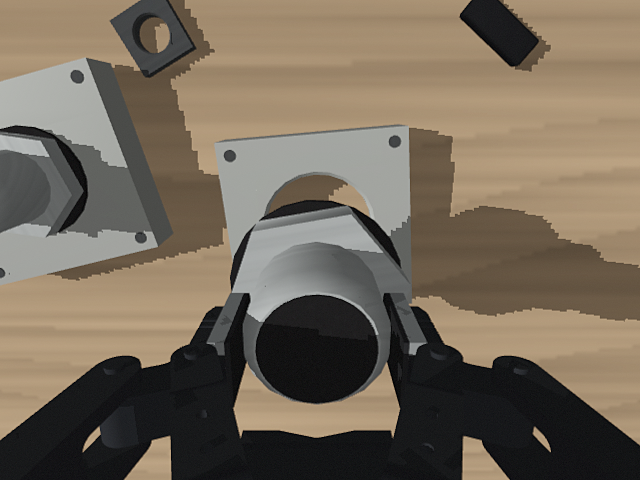

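Large gland held over its hole, within about 1 mm. Lowering.

Call:
{"fn": "send_rows", "kwargs": {
  "steps": [
    {"linear": [0.08, 0, 2], "delta_rot": [0, 0, 0], "claw": -1},
    {"linear": [0.08, 0, 3.5], "delta_rot": [0, 0, 0], "claw": -1},
    {"linear": [0.08, 0, 4.5], "delta_rot": [0, 0, 0], "claw": -1},
    {"linear": [0.08, 0, 5.3], "delta_rot": [0, 0, 0], "claw": -1},
    {"linear": [0.08, 0, 6], "delta_rot": [0, 0, 0], "claw": -1},
    {"linear": [0.08, 0, 6.3], "delta_rot": [0, 0, 0], "claw": -1},
    {"linear": [0.08, 0, 6.3], "delta_rot": [0, 0, 0], "claw": -1},
    {"linear": [0.08, 0, 6.3], "delta_rot": [0, 0, 0], "claw": -1}
  ]
}}

```text
time: 13.13
tool_pos: [0.4252, -0.0839, 0.0593]
tool_rot: [3.142, -0.0, 0.0]
contact_force: [-0.0, -0.3, -3.0]
finger_gap: 0.0497
```

```bash
python3 - <<'E'
from h import *
snap('scene','s12'); s=read_state();print(s['tool_pos'],s['tool_rot'],s['contact_force'],s['finger_gap'])
im=cv2.imread('pics/s12.png')[100:240,210:410]; cv2.imwrite('pics/s12c.png',cv2.resize(im,None,fx=4,fy=4,interpolation=2))
E
```

```text
[ 0.42518242 -0.08392241  0.05953359] [ 3.14142450e+00 -7.27087262e-04  1.22328070e-04] [-0.75951625 -0.21390265 -2.33436022] 0.049944631994133494
```

View pics/s12c.png

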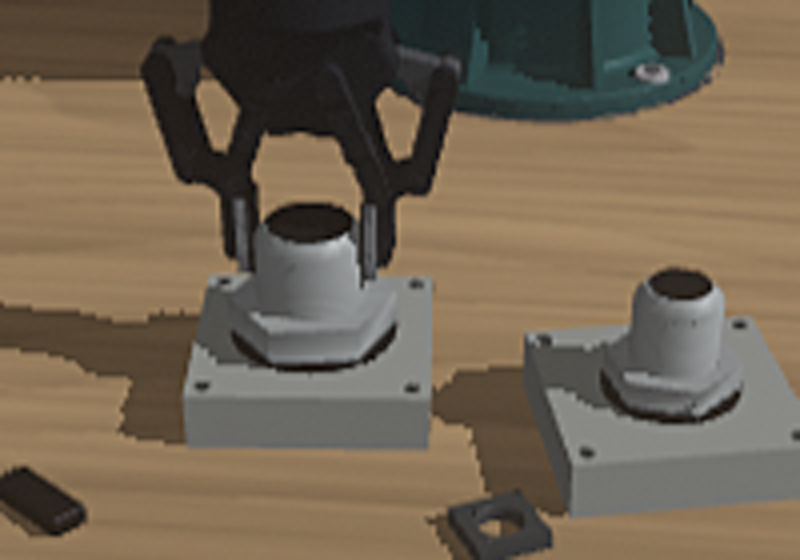

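Call:
{"fn": "send_rows", "kwargs": {
  "steps": [
    {"linear": [0, 0, 0], "delta_rot": [0, 0, 0], "claw": 0.7},
    {"linear": [0, 0, 0], "delta_rot": [0, 0, 0], "claw": 0.7},
    {"linear": [0, 0, 0], "delta_rot": [0, 0, 0], "claw": 0.7},
    {"linear": [0, 0, 0], "delta_rot": [0, 0, 0], "claw": 0.7},
    {"linear": [0, 0, -3], "delta_rot": [0, 0, 0], "claw": 0.7},
    {"linear": [0, 0, -6], "delta_rot": [0, 0, 0], "claw": 0.7},
    {"linear": [0, 0, -9], "delta_rot": [0, 0, 0], "claw": 0.7},
    {"linear": [0, 0, -12], "delta_rot": [0, 0, 0], "claw": 0.7},
    {"linear": [0, 4, -14], "delta_rot": [0, 0, 0], "claw": 0.7},
    {"linear": [0, 8, -14], "delta_rot": [0, 0, 0], "claw": 0.7},
    {"linear": [-0.5, 12, -14], "delta_rot": [0, 0, 0], "claw": 0.7},
    {"linear": [-1, 16, -14], "delta_rot": [0, 0, 0], "claw": 0.7}
  ]
}}

```text
time: 14.18
tool_pos: [0.415, -0.2458, 0.2004]
tool_rot: [3.14, -0.002, 0.001]
contact_force: [0.8, -0.5, -0.8]
finger_gap: 0.0726
```

Call:
{"fn": "send_rows", "kwargs": {
  "steps": [
    {"linear": [-1, 4, 0], "delta_rot": [0, 0, 0], "claw": 0.7},
    {"linear": [-2, 8, 0], "delta_rot": [0, 0, 0], "claw": 0.7},
    {"linear": [-3, 12, 0], "delta_rot": [0, 0, 0], "claw": 0.7},
    {"linear": [-4.5, 16, 0], "delta_rot": [0, 0, 0], "claw": 0.7},
    {"linear": [-6, 20, 0], "delta_rot": [0, 0, 0], "claw": 0.7},
    {"linear": [-7, 23, 0], "delta_rot": [0, 0, 0], "claw": 0.7},
    {"linear": [-7, 23, 0], "delta_rot": [0, 0, 0], "claw": 0.7},
    {"linear": [-7, 23, 0], "delta_rot": [0, 0, 0], "claw": 0.7}
  ]
}}

```text
time: 14.85
tool_pos: [0.3438, -0.4754, 0.199]
tool_rot: [-3.142, -0.0, -0.003]
contact_force: [-0.2, 0.7, -0.6]
finger_gap: 0.0728
```

```bash
python3 - <<'E'
from h import *
snap('scene','s13');snap('top','t13'); s=read_state();print(s['time'],s['tool_pos'],s['contact_force'],s['finger_gap'])
def c(n,f,u,v,w,h,k): cv2.imwrite(f'pics/{f}.png',cv2.resize(cv2.imread(f'pics/{n}.png')[v:v+h,u:u+w],None,fx=k,fy=k,interpolation=2))
c('s13','s13c',80,150,200,140,4)
c('s13','s13d',245,140,190,140,4)
c('t13','t13c',235,170,260,150,3)
E
```

```text
14.95 [ 0.34455038 -0.47265995  0.19883963] [-1.04839237  1.4062849  -0.08217189] 0.07255916412752685
```

View pics/s13c.png

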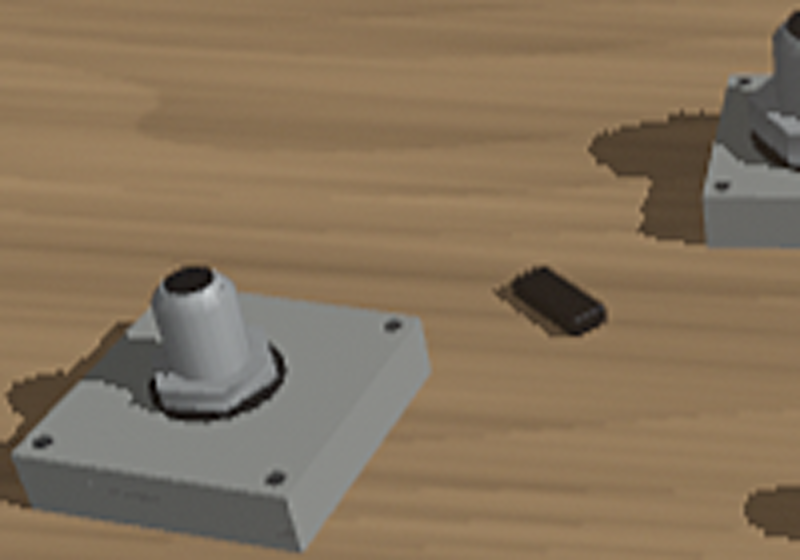

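View pics/s13d.png

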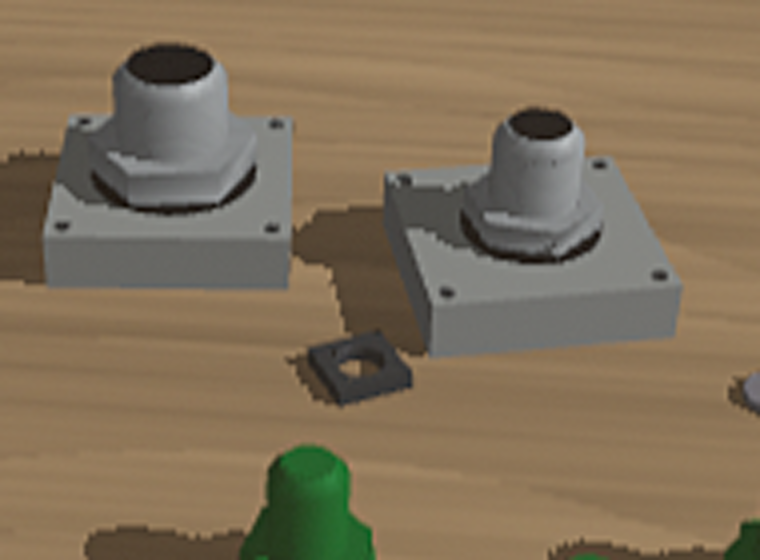

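View pics/t13c.png

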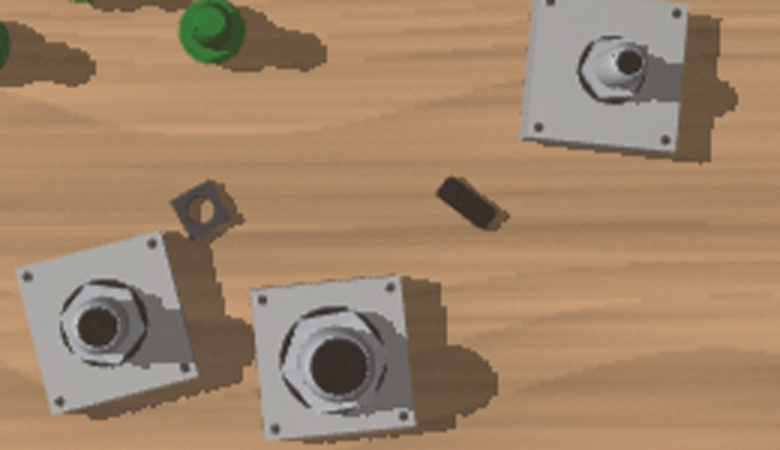

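View pics/t13.png

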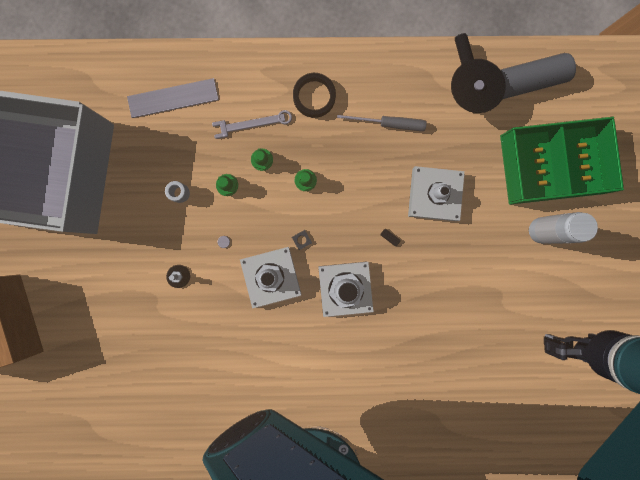

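All three look seated and the bystanders haven't moved. Triangulating the dots as a check.

```bash
python3 - <<'E'
from h import *
t=np.load('pics/t13.npz'); s=np.load('pics/s13.npz')
def f(x,y,u0,v0,k): return (u0+(x+.5)/k-.5, v0+(y+.5)/k-.5)
for n,a,b,h,z in [('S',(629,62),f(188,280,80,150,4),(.6328,-.29),.076),('M',(97,327),f(541,126,245,140,4),(.4521,.0811),.080),('L',(339,366),f(171,65,245,140,4),(.4242,-.0842),.084)]:
    x,e=tri([t,s],[f(*a,235,170,3),b]); print(n,x.round(4),'off mm',((x-np.r_[h,z])*1000).round(1),e)
E
```

```text
S [ 0.6329 -0.2925  0.075 ] off mm [ 0.1 -2.5 -1. ] [[0.1, -0.0], [0.1, 0.0]]
M [0.452  0.0829 0.0782] off mm [-0.1  1.8 -1.8] [[-0.1, 0.0], [-0.2, 0.0]]
L [ 0.4232 -0.084   0.0829] off mm [-1.   0.2 -1.1] [[-0.3, 0.0], [-0.3, -0.0]]
```

All three are within 3 mm of their hole centres and at seated height, once the 1 mm camera bias in z is allowed for. Handing in.

```bash
python3 -c "
from workcell import *
print(sign_off())"
```

```text
the job is handed in; nothing more can be done
None
```

I fitted all three glands, thread down, into the plates with matching holes, released them and moved the arm clear. I handed the job in at about 15 s of the 96 s allowed.

I checked the result after release with the scene and top cameras:

| Gland | Horizontal distance from hole centre | Top vs. fully seated |
|---|---|---|
| Small | 2.5 mm | 1.0 mm low |
| Medium | 1.8 mm | 1.8 mm low |
| Large | 1.0 mm | 1.1 mm low |

- **Height:** the camera measurements read about 1 mm low before I moved anything, so these heights are consistent with flanges flat on the plates.
- **Uprightness:** I judged this from the pictures only. All three look upright, and I did not measure their tilt.
- **Other parts:** the sleeve, levelling foot and green parts appear in the same places as before.
- **Forces:** the highest tool force I saw was about 7 N, while gripping.
- **Disagreements:** no check failed. In the wrist views the dots sat about 1 mm from where the fixed cameras placed them, well within the clearance of the holes.

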